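# Lock the drop gates and hold the loupe over the doubtful coin

## Task

One of the four coins waiting on the sorter's drop gates has a hole through it and needs a closer look. Lock the gates so it cannot fall: push the black bar knob on the sorter's deck all the way down, turn it clockwise to its stop and let it spring up into its notch; then take the loupe by its handle, carry it over the things on the ledge without knocking anything about or pulling the side lever, and finish holding it still and level about 2 cm above the holed coin, centred so the whole coin shows through the lens, touching neither coins nor sorter.

Things in the scene. Friction and masses are not known exactly. Their poses are not given: they have to be found in the camera images.
- sorter: Dark cast-iron coin sorter, fixed, 300 x 270 mm, origin centre of underside, own -x its front, y its left. Deck 115 mm high, own x -55 to 48; on it four steel drop gates at own x -20, y -105, -65, -25, 15 mm, a coin flat on each, ribs 5 mm high between. Behind, hopper, x 48 to 144, rim 175 mm high; in front, lanes slope down to x -150. Lock knob at x -20, y 85; drop lever on the right side, y -157
- gate_lock (a joint): turn of the lock knob, rad: 0 to 0.1 at the start, grows clockwise from above, stop at 1.35. Black bar 38 long x 14 wide x 30 mm high (to grip) on a steel disc 38 mm across, 6 high; at 0 the bar lies along the sorter's x. Not pushed it is blocked at 0.15; it turns when pushed down over 6.5 mm; past 1.1 it can rise into a notch, 5 mm down, that holds it. About 0.02 N m to turn
- gate_plunger (a joint): how far the lock knob is pushed down, m: 0 at the start, hard stop at 0.0085. A spring lifts it: about 3.5 N at 0, 9.5 N fully down. Locked and let go it stays at about 0.005
- gate_lock_grip (a point): point on the lock knob's axis, 28 mm above the underside of its disc and 8 mm below the top of the bar, 162.5 mm above the ledge when not pushed; moves down and turns with the knob (its own x lies along the bar)
- drop_lever (a joint): forward pull of the sorter's side drop lever, rad, 0 = at rest leaning back; to be left alone
- drop_lever_tip (a point): centre of the 28 mm black ball at the end of the drop lever, about 170 mm above the ledge at rest
- holed_coin: nickel coin of 26 mm diameter, 2.8 mm thick, with a 10 mm round hole through its middle, flat on one of the four gates (any of them); origin at the centre of its underside, own z up. The coin to be looked at
- coin_a: plain coin without a hole, 26 mm diameter, 2.8 mm thick, on another gate; origin at the centre of its underside
- coin_b: plain coin without a hole, 24 mm diameter, 2.6 mm thick, on another gate; origin at the centre of its underside
- coin_c: plain coin without a hole, 28 mm diameter, 3 mm thick, on another gate; origin at the centre of its underside
- loupe: handled loupe, about 150 g, on the ledge at the robot's left: dark steel barrel 50 mm across, 28 high, clear lens 43 mm, straight black handle. Origin at the centre of the barrel's underside, own z up; handle along own -x, 40 to 126 mm from the origin, 16 wide (y), 14 thick, its middle 19 mm above the underside, clear of the ledge. Centre of mass about 13 mm from the origin towards the handle
- loupe_grip (a point): good point to grip the loupe's handle, across its width: own x -60 mm, 19 mm above the barrel's underside
- coin_cup: black ceramic cup, 76 mm diameter, 75 mm high, origin at the centre of its underside; leave alone
- paperweight: heavy nickel dome, 70 mm diameter, 41 mm high, origin at the centre of its underside; leave alone
- cone_a: rubber finger cone, 23 mm diameter, 33 mm high, standing on the ledge, origin at the centre of its underside; leave alone
- cone_b: second finger cone, like the first; leave alone
- date_stamp: upright wooden hand stamp, 34 mm diameter, 72 mm high, origin at the centre of its underside; leave alone
- coin_roll: paper-wrapped coin roll standing upright, 25 mm diameter, 50 mm high, origin at the centre of its underside; leave alone

How it is judged:
By the outcome, as a careful person would: the job done as asked, in the order asked, and still so for the second after the job is handed in, while the arm keeps its last pose, push and grip.
It also fails if it takes over 61 s, if anything falls off the work surface, if the arm or the gripper's body presses on something with over 40 N, if the wrist force passes 120 N, or if a joint passes its speed limit or range.

## Robot

A 6-joint arm with a two-finger parallel gripper is mounted at the origin on the work surface. World frame = base frame: x ahead of the robot, y to its left, z up, the work surface at z = 0. Lengths are in m, angles in rad, forces in N, time in s.
With the tool pointing down it reaches from about 0.225 to 0.875 m from the base axis. Payload 3.4 kg.
Tool frame: the origin (TCP) lies between the finger pads; the fingertips stand 25 mm ahead of it and the grasp point (between the pads) lies 6 mm ahead of it (manip.tips_ahead is the distance from the TCP to the fingertips, in m); z points along the fingers, x is the direction in which the jaws open and shut, and the axes are right-handed (so a half turn about z gives the same grasp; the last joint's range is limited). The gripper opens to 85 mm and grips with 20 to 120 N. Pads are 22 mm wide; open, the fingers measure 114 mm over their backs; the gripper's body (76 mm by 85 mm) begins 54 mm behind the grasp point. The pads swing forward as they close: fully open they stand 13 mm farther back than shut.
Start: joints at [-1.248, 0.276, 1.505, -0, 1.361, -0.121], TCP at [0.247, -0.519, 0.256] pointing down, gripper open.
Joint ranges: [-2.89, 2.89], [-0.75, 2.08], [0.22, 2.7], [-1.18, 4.32], [0.11, 2.71], [-2.7, 2.7]. Speed limits (rad/s): [2.57, 2.57, 3.14, 3.14, 3.14, 3.14].

## Interface

Orientations are given as a unit quaternion [w, x, y, z].
In Python, from rig import manip gives the robot as it stands. The module is installed in compiled form; this text tells all that it offers.
- The arm moves only by the tool send_rows, never from a script. Its argument "plan" is a list of rows, each an object with "linear": the shift along the tool's x, y, z in m, a list of three; "delta_rot": the turn, a rotation vector about the tool's x, y, z in degrees, a list of three; "fingers": the finger opening in m, from 0 to 0.0854. A call has 1 to 12 rows; each row shifts and turns the pose as measured when the row begins, along the tool's axes as they then stand; what a row does not reach is not made up. A row lasts 1/12 s, in which the tool goes at most 41.7 mm and 7.16 degrees, less where a joint would pass 70% of its speed; a pose out of reach is approached as far as the arm can. A call with a gripper value outside its range is refused whole. The fingers move at their own pace and stop on an object; "force" is the grip in N (left out, the last holds). Time passes only in rows, so rows that do not move let the fingers close. It gives the time, the measured TCP pose, the force and the opening at its end, in the units of the state.
- manip.get_state(): the state, without advancing time (a new reading comes with each control period).
- manip.get_image(name): name is "scene" or "side" or "wrist"; returns the picture (420x560x3 uint8, red, green, blue); there is no depth.
- manip.camera_info(name): a dict with "K" (3x3 intrinsics, pixels), "rvec" (rotation vector, rad) and "tvec" (3), from world to camera coordinates, as OpenCV has them. Camera axes: x right, y down, z forward; pixel columns grow to the right and rows downward; lengths in m; the calibration is good to about 2 mm. The wrist camera is an equidistant fisheye: a pixel r from the principal point sees the ray r / f radians off the axis. A picture is of the moment at which its call begins: read the wrist's pose just before it. camera_info takes no time and is no camera call; for the wrist camera it gives the pose at the moment of the call.
- manip.sign_off(): hands the job in, once; it reports no verdict.
Trained networks look in the newest picture that a camera, given by its name, has taken for a name from the list of things; names that differ only in an ending like _2 or _b are one class to them, and where a whole thing is asked for, a point or a joint stands for the part that bears it (a point fixed in the world has none). Each returns a list of dicts, best first, with "p" (0 to 1); they miss things now and then, are a little off and sometimes report something else, mostly with a low value. They report only what shows in the picture. A call takes as long as a camera call.
- manip.find_in(thing, camera): "extent" ([left, top, right, bottom] in pixels, round what is visible of it).
- manip.masks_of(thing, camera): "pixels" (420x560 bool, what is visible of it) and "extent" ([left, top, right, bottom] in pixels, round what is visible of it).
The state is a dict: "clock": time; "qpos": joint angles; "qd": joint speeds; "effort": joint torques, N m; "position": TCP position; "ee_rot": TCP orientation; "contact_force": force on the tool from outside, world axes, zero at the start; "moment": the same for the moment, N m; "width": finger opening in m.
Only numpy, scipy, OpenCV 4.12 (cv2) and the standard library are available. Lean on these libraries where they do the work, as an engineer would, in place of code of your own. Each camera call takes 0.05 s, during which the arm holds its last target. There are 200 camera calls.

## Working session

There is one attempt and no reset: what is moved stays moved. The work goes in short steps, Python scripts to look and compute and a tool call to move; the robot and the scene stay as the last step left them, time stands still between calls to the robot, and variables do not carry over. Pictures are saved under pics/ and viewed, about 8 in all and at most 12, crops included, and the job is handed in when it is done.

Besides the shell and the picture viewer there is one more tool, called after "Request:" by a JSON object that holds its "api" and its "payload", one argument or row to a line. send_rows: Moves the arm, as the interface text tells. Its arguments: {"type":"object","properties":{"plan":{"type":"array","items":{"type":"object","properties":{"linear":{"type":"array","items":{"type":"number"}},"delta_rot":{"type":"array","items":{"type":"number"}},"fingers":{"type":"number"}}}},"force":{"type":"number"}},"required":["plan"]}

```bash
mkdir -p pics
cat > h.py <<'E'
import numpy as np, cv2
from rig import manip
from scipy.spatial.transform import Rotation as R
def save(cam,name):
    im=manip.get_image(cam); cv2.imwrite('pics/'+name,im[:,:,::-1]); return im
def ray(cam,px,info=None):
    i=info or manip.camera_info(cam); K=np.array(i['K']); r=cv2.Rodrigues(np.array(i['rvec'],float))[0]; t=np.array(i['tvec'],float).ravel()
    x=(px[0]-K[0,2])/K[0,0]; y=(px[1]-K[1,2])/K[1,1]
    if cam=='wrist':
        a=np.hypot(x,y); s=np.sin(a)/a if a>1e-9 else 1; d=np.array([x*s,y*s,np.cos(a)])
    else: d=np.array([x,y,1.])
    return -r.T@t, r.T@d
def at_z(cam,px,z,info=None):
    o,d=ray(cam,px,info); return o+d*(z-o[2])/d[2]
def proj(cam,P,info=None):
    i=info or manip.camera_info(cam); K=np.array(i['K']); r=cv2.Rodrigues(np.array(i['rvec'],float))[0]; t=np.array(i['tvec'],float).ravel()
    p=(r@np.atleast_2d(P).T).T+t
    if cam=='wrist':
        n=np.hypot(p[:,0],p[:,1]); a=np.arctan2(n,p[:,2])/np.maximum(n,1e-9); q=p[:,:2]*a[:,None]
    else: q=p[:,:2]/p[:,2:]
    return q*[K[0,0],K[1,1]]+[K[0,2],K[1,2]]
def Rt():
    s=manip.get_state(); w,x,y,z=s['ee_rot']; return np.array(s['position']),R.from_quat([x,y,z,w])
E
python3 - <<'E'
from h import *
a=save('scene','s0.png');b=save('side','d0.png');c=save('wrist','w0.png')
cv2.imwrite('pics/all0.png',np.hstack([cv2.resize(a,(800,600))])[:,:,::-1])
for cam in ['scene','side']:
    o,d=ray(cam,(280,210)); print(cam,o.round(3),d.round(3))
    for th in ['sorter','gate_lock','drop_lever','holed_coin','coin_a','coin_b','coin_c','loupe','coin_cup','paperweight','cone_a','date_stamp','coin_roll']:
        print(th,[(round(q['p'],2),[int(v) for v in q['extent']]) for q in manip.find_in(th,cam)][:4])
s=manip.get_state();print(s['clock'],s['position'],s['ee_rot'],s['width'])
E
```

```text
scene [1.509 0.234 0.772] [-0.811 -0.146 -0.567]
sorter [(0.86, [127, 194, 271, 291])]
gate_lock [(0.65, [232, 190, 245, 210])]
drop_lever [(0.46, [131, 193, 141, 205])]
holed_coin []
coin_a [(0.73, [411, 253, 423, 278])]
coin_b [(0.73, [411, 253, 423, 278])]
coin_c [(0.73, [411, 253, 423, 278])]
loupe [(0.81, [339, 213, 370, 248]), (0.69, [297, 247, 322, 271])]
coin_cup [(0.92, [358, 252, 394, 297])]
paperweight [(0.68, [295, 248, 322, 274])]
cone_a [(0.68, [125, 193, 271, 293]), (0.56, [130, 194, 140, 205]), (0.5, [309, 212, 315, 225])]
date_stamp [(0.62, [411, 255, 422, 277])]
coin_roll [(0.7, [329, 263, 341, 281]), (0.25, [125, 194, 141, 206])]
side [ 0.458 -0.69   0.697] [ 0.116  0.795 -0.595]
sorter [(0.82, [249, 199, 422, 364])]
gate_lock [(0.82, [296, 219, 318, 237])]
drop_lever [(0.59, [323, 297, 390, 352])]
holed_coin [(0.65, [310, 270, 326, 278]), (0.42, [302, 194, 312, 216])]
coin_a [(0.62, [306, 256, 322, 265]), (0.2, [296, 218, 316, 238])]
coin_b [(0.62, [306, 256, 322, 265]), (0.2, [296, 218, 316, 238])]
coin_c [(0.62, [306, 256, 322, 265]), (0.2, [296, 218, 316, 238])]
loupe [(0.8, [214, 193, 260, 213]), (0.72, [294, 163, 320, 198]), (0.62, [286, 211, 309, 231])]
coin_cup [(0.57, [293, 161, 320, 197]), (0.42, [317, 288, 333, 293]), (0.4, [213, 193, 260, 215])]
paperweight [(0.47, [285, 212, 308, 229])]
cone_a [(0.53, [225, 229, 233, 244]), (0.43, [271, 231, 278, 241])]
date_stamp [(0.48, [273, 160, 284, 179])]
coin_roll [(0.45, [305, 193, 314, 215]), (0.23, [216, 194, 262, 216])]
1.45 [ 0.24691731 -0.51931666  0.25633192] [ 2.31236039e-05  8.45395463e-01 -5.34140908e-01  3.61206900e-05] 0.08547355295366599
```

View pics/all0.png

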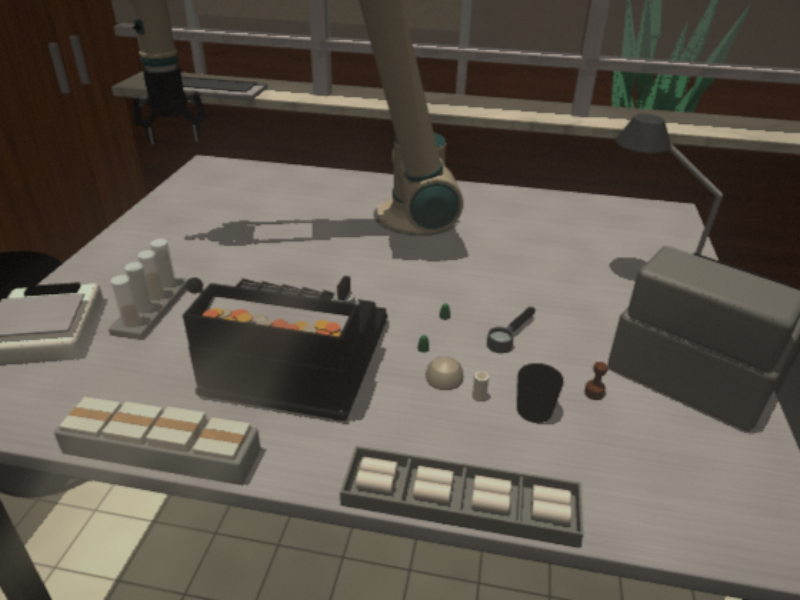

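View pics/d0.png

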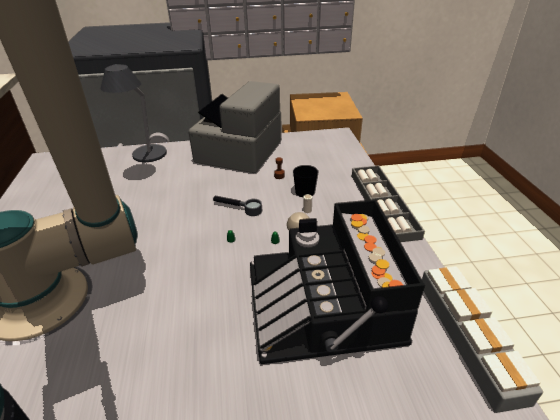

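The scene shows the sorter on the robot's right and the loupe at about (510,330), with cones, paperweight, roll, cup and stamp around it. In the side view the knob is at (307,228) and four coins lie around (314,260) to (327,308). The coin at (319,274) seems to have the hole.

Run:
```python
from h import *
im=cv2.imread('pics/d0.png')
cv2.imwrite('pics/crop.png',cv2.resize(im[180:330,205:345],(700,750),interpolation=cv2.INTER_CUBIC)[:600])
P=lambda u,v,z:at_z('side',(u,v),z).round(4)
for p in [(314,260),(319,274),(323,291),(327,308)]: print('coin',P(*p,.118))
print('knob',P(307,226,.16),P(307,238,.1345))
for n,p in dict(coneA=(230,237),coneB=(275,238)).items(): print(n,P(*p,.016))
print('loupe barrel',P(253,207,.014),'handle end',P(215,199,.019))
print('weight',P(298,222,.02),'roll',P(308,204,.025),'cup',P(306,181,.0375),'stamp',P(279,168,.036))
S=lambda u,v,z:at_z('scene',(u,v),z).round(4)
print('scene loupe',S(350,237,.014),'hend',S(372,217,.019),'weight',S(311,261,.02),'cone',S(312,218,.016),S(297,240,.016),'knob',S(240,200,.16),'roll',S(336,269,.025),'cup',S(376,275,.0375))
print('leverball',S(136,200,.17),P(378,302,.17))
```

```text
coin [ 0.613  -0.0996  0.118 ]
coin [ 0.6139 -0.1402  0.118 ]
coin [ 0.611  -0.1848  0.118 ]
coin [ 0.6084 -0.2255  0.118 ]
knob [ 0.6101 -0.0389  0.16  ] [ 0.6088 -0.0479  0.1345]
coneA [0.4442 0.1255 0.016 ]
coneB [0.5591 0.1015 0.016 ]
loupe barrel [0.517 0.25  0.014] handle end [0.4104 0.3023 0.019 ]
weight [0.6295 0.1519 0.02  ] roll [0.672 0.222 0.025] cup [0.6871 0.323  0.0375] stamp [0.6187 0.4163 0.036 ]
scene loupe [0.5109 0.2533 0.014 ] hend [0.4071 0.3106 0.019 ] weight [0.641  0.1614 0.02  ] cone [0.4466 0.1383 0.016 ] [0.5584 0.1119 0.016 ] knob [ 0.6115 -0.0299  0.16  ] roll [0.6635 0.2269 0.025 ] cup [0.6785 0.3238 0.0375]
leverball [ 0.682  -0.2719  0.17  ] [ 0.6817 -0.2691  0.17  ]
```

View pics/crop.png

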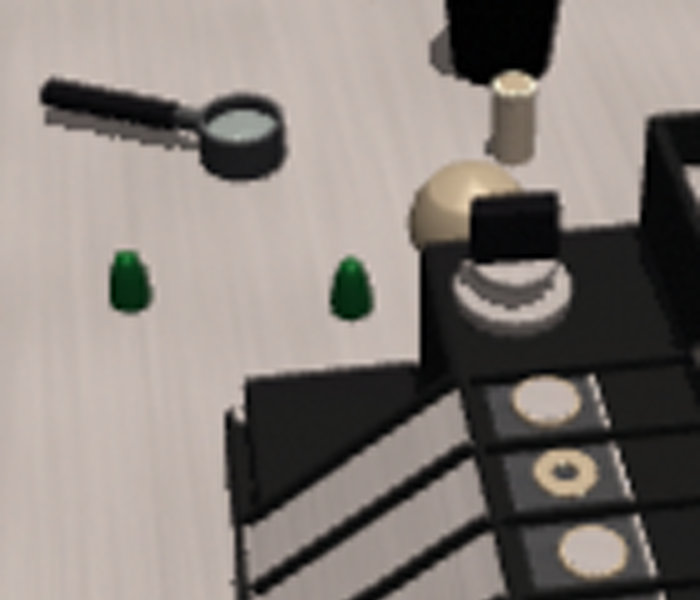

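Under the crop, the second coin from the knob is clearly the holed one (own y −25, world about 0.614, −0.141). I'll move above the knob first.

Request:
{"api": "send_rows", "payload": {
  "plan": [
    {"linear":[-0.0118,-0.0223,-0.002],"delta_rot":[0,0,0],"fingers":0.06},
    {"linear":[-0.0118,-0.0223,-0.002],"delta_rot":[0,0,0],"fingers":0.06},
    {"linear":[-0.0118,-0.0223,-0.002],"delta_rot":[0,0,0],"fingers":0.06},
    {"linear":[-0.0118,-0.0223,-0.002],"delta_rot":[0,0,0],"fingers":0.06},
    {"linear":[-0.0118,-0.0223,-0.002],"delta_rot":[0,0,0],"fingers":0.06},
    {"linear":[-0.0118,-0.0223,-0.002],"delta_rot":[0,0,0],"fingers":0.06},
    {"linear":[-0.0118,-0.0223,-0.002],"delta_rot":[0,0,0],"fingers":0.06},
    {"linear":[-0.0118,-0.0223,-0.002],"delta_rot":[0,0,0],"fingers":0.06},
    {"linear":[-0.0118,-0.0223,-0.002],"delta_rot":[0,0,0],"fingers":0.06},
    {"linear":[-0.0118,-0.0223,-0.002],"delta_rot":[0,0,0],"fingers":0.06},
    {"linear":[-0.0118,-0.0223,-0.002],"delta_rot":[0,0,0],"fingers":0.06},
    {"linear":[-0.0118,-0.0223,-0.002],"delta_rot":[0,0,0],"fingers":0.06}
  ]
}}

```text
clock: 2.45
position: [0.4328, -0.2717, 0.28]
ee_rot: [0.002, 0.843, -0.538, 0.001]
contact_force: [-0.5, -0.3, -0.3]
width: 0.0602
```

Request:
{"api": "send_rows", "payload": {
  "plan": [
    {"linear":[-0.0118,-0.0223,-0.002],"delta_rot":[0,0,0],"fingers":0.06},
    {"linear":[-0.0118,-0.0223,-0.002],"delta_rot":[0,0,0],"fingers":0.06},
    {"linear":[-0.0118,-0.0223,-0.002],"delta_rot":[0,0,0],"fingers":0.06},
    {"linear":[-0.0118,-0.0223,-0.002],"delta_rot":[0,0,0],"fingers":0.06},
    {"linear":[-0.0118,-0.0223,-0.002],"delta_rot":[0,0,0],"fingers":0.06},
    {"linear":[-0.0118,-0.0223,-0.002],"delta_rot":[0,0,0],"fingers":0.06},
    {"linear":[-0.0118,-0.0223,-0.002],"delta_rot":[0,0,0],"fingers":0.06},
    {"linear":[-0.0118,-0.0223,-0.002],"delta_rot":[0,0,0],"fingers":0.06},
    {"linear":[-0.0118,-0.0223,-0.002],"delta_rot":[0,0,0],"fingers":0.06},
    {"linear":[-0.0118,-0.0223,-0.002],"delta_rot":[0,0,0],"fingers":0.06},
    {"linear":[-0.0118,-0.0223,-0.002],"delta_rot":[0,0,0],"fingers":0.06},
    {"linear":[-0.0118,-0.0223,-0.002],"delta_rot":[0,0,0],"fingers":0.06}
  ]
}}

```text
clock: 3.45
position: [0.6237, -0.0164, 0.3055]
ee_rot: [0.002, 0.843, -0.538, 0.002]
contact_force: [0.1, -0.7, -0.3]
width: 0.0598
```

Request:
{"api": "send_rows", "payload": {
  "plan": [
    {"linear":[0,0,0],"delta_rot":[0,0,-7.1],"fingers":0.06},
    {"linear":[0,0,0],"delta_rot":[0,0,-7.1],"fingers":0.06},
    {"linear":[0,0,0],"delta_rot":[0,0,-7.1],"fingers":0.06},
    {"linear":[0,0,0],"delta_rot":[0,0,-7.1],"fingers":0.06},
    {"linear":[0,0,0],"delta_rot":[0,0,-7.1],"fingers":0.06},
    {"linear":[0,0,0],"delta_rot":[0,0,-7.1],"fingers":0.06},
    {"linear":[0,0,0],"delta_rot":[0,0,-7.1],"fingers":0.06},
    {"linear":[0,0,0],"delta_rot":[0,0,-7.1],"fingers":0.06},
    {"linear":[0,0,0],"delta_rot":[0,0,-7.1],"fingers":0.06},
    {"linear":[0,0,0],"delta_rot":[0,0,-7.1],"fingers":0.06},
    {"linear":[0,0,0],"delta_rot":[0,0,-7.1],"fingers":0.06},
    {"linear":[0,0,0],"delta_rot":[0,0,-7.1],"fingers":0.06}
  ]
}}

```text
clock: 4.45
position: [0.6281, -0.0089, 0.3037]
ee_rot: [0.001, 0.983, 0.183, 0.001]
contact_force: [0.3, -0.3, 0.4]
width: 0.0601
```

Request:
{"api": "send_rows", "payload": {
  "plan": [
    {"linear":[0,0,0],"delta_rot":[0,0,-7.1],"fingers":0.06},
    {"linear":[0,0,0],"delta_rot":[0,0,-7.1],"fingers":0.06},
    {"linear":[0,0,0],"delta_rot":[0,0,-7.1],"fingers":0.06},
    {"linear":[0,0,0],"delta_rot":[0,0,-7.1],"fingers":0.06},
    {"linear":[0,0,0],"delta_rot":[0,0,-7.1],"fingers":0.06},
    {"linear":[0,0,0],"delta_rot":[0,0,-7.1],"fingers":0.06},
    {"linear":[0,0,0],"delta_rot":[0,0,-7.1],"fingers":0.06},
    {"linear":[0,0,0],"delta_rot":[0,0,-7.1],"fingers":0.06},
    {"linear":[0,0,0],"delta_rot":[0,0,-7.1],"fingers":0.06},
    {"linear":[0,0,0],"delta_rot":[0,0,0],"fingers":0.06}
  ]
}}

```text
clock: 5.28
position: [0.628, -0.0088, 0.303]
ee_rot: [0.001, 0.733, 0.68, -0.0]
contact_force: [0.4, -0.3, 0.0]
width: 0.0598
```

Run:
```python
from h import *
i=manip.camera_info('wrist');im=save('wrist','w1.png')
p,r=Rt();print(p.round(4),r.as_matrix().round(3).tolist(),manip.get_state()['qpos'],manip.get_state()['clock'])
import pickle;pickle.dump(i,open('i1.pkl','wb'))
print(i['K'],ray('wrist',(280,210),i))
for th,z in [('gate_lock',.17),('holed_coin',.118),('coin_a',.118),('drop_lever',.17),('loupe',.014)]:
    for q in manip.find_in(th,'wrist'):
        e=q['extent'];c=((e[0]+e[2])/2,(e[1]+e[3])/2); print(th,round(q['p'],2),np.round(e,0),at_z('wrist',c,z,i).round(4))
```

```text
[ 0.628  -0.0088  0.3029] [[0.079, 0.997, 0.001], [0.997, -0.079, -0.002], [-0.002, 0.002, -1.0]] [-0.12374875  0.33617586  1.30248906 -0.00174797  1.5013271  -1.61564888] 5.3333
[[325.1922621    0.         275.58795229]
 [  0.         325.1922621  206.73484263]
 [  0.           0.           1.        ]] (array([ 0.54477904, -0.00174067,  0.42025762]), array([ 0.33562163, -0.01280916, -0.94190979]))
gate_lock 0.92 [229. 155. 273. 210.] [ 0.6089 -0.0265  0.17  ]
holed_coin 0.93 [136. 168. 162. 192.] [ 0.6112 -0.1352  0.118 ]
coin_a 0.96 [175. 163. 200. 190.] [ 0.6112 -0.0935  0.118 ]
drop_lever 0.85 [ 32. 184.  68. 281.] [ 0.642  -0.2391  0.17  ]
drop_lever 0.69 [370.  12. 390.  29.] [0.4847 0.0834 0.17  ]
drop_lever 0.56 [ 75. 175.  94. 194.] [ 0.597  -0.1788  0.17  ]
loupe 0.79 [441.   2. 494.  96.] [0.4763 0.266  0.014 ]
loupe 0.64 [137. 169. 162. 194.] [ 0.636  -0.1801  0.014 ]
```

View pics/w1.png

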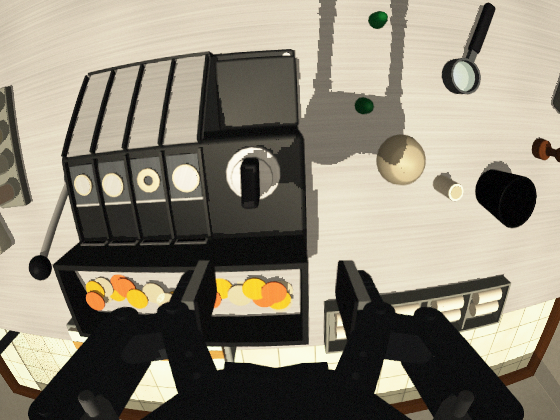

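Wrist view: bar knob at about (250,180), holed coin at (148,180), loupe top right. I'll come closer above the knob and measure it finely.

Request:
{"api": "send_rows", "payload": {
  "plan": [
    {"linear":[-0.0045,-0.0042,0.018],"delta_rot":[0,0,0],"fingers":0.05},
    {"linear":[-0.0045,-0.0042,0.018],"delta_rot":[0,0,0],"fingers":0.05},
    {"linear":[-0.0045,-0.0042,0.018],"delta_rot":[0,0,0],"fingers":0.05},
    {"linear":[-0.0045,-0.0042,0.018],"delta_rot":[0,0,0],"fingers":0.05},
    {"linear":[0,0,0],"delta_rot":[0,0,0],"fingers":0.05},
    {"linear":[0,0,0],"delta_rot":[0,0,0],"fingers":0.05}
  ]
}}

```text
clock: 6.08
position: [0.611, -0.0258, 0.2305]
ee_rot: [0.003, 0.736, 0.677, 0.002]
contact_force: [-1.1, -1.0, -0.1]
width: 0.0496
```

Run:
```python
from h import *
i=manip.camera_info('wrist');im=save('wrist','w2.png')
p,r=Rt();print(p.round(4),r.as_matrix().round(3).tolist(),manip.get_state()['clock'])
import pickle;pickle.dump(i,open('i2.pkl','wb'))
m=manip.masks_of('gate_lock','wrist')
print([(round(q['p'],2),np.round(q['extent'])) for q in m])
for q in manip.find_in('holed_coin','wrist')+manip.find_in('coin_a','wrist'):
    e=q['extent'];print(round(q['p'],2),np.round(e),at_z('wrist',((e[0]+e[2])/2,(e[1]+e[3])/2),.118,i).round(4))
# rectified top-down view at bar-top height z=.1705, 0.2mm/px -> 0.12 x 0.1 m
xs=np.arange(.56,.66,.0002);ys=np.arange(-.09,.03,.0002)
def rect(z):
    X,Y=np.meshgrid(xs,ys,indexing='ij')
    q=proj('wrist',np.c_[X.ravel(),Y.ravel(),np.full(X.size,z)],i).reshape(X.shape+(2,)).astype(np.float32)
    return cv2.remap(im,q[...,0],q[...,1],cv2.INTER_LINEAR)
g=rect(.1705)
g=np.clip(g.astype(float)*2.0,0,255).astype(np.uint8)
for k in range(0,500,50): cv2.line(g,(0,k),(8,k),(255,0,0),1)
for k in range(0,600,50): cv2.line(g,(k,0),(k,8),(255,0,0),1)
cv2.imwrite('pics/r2.png',g[:,:,::-1])
```

```text
[ 0.6108 -0.0258  0.2304] [[0.084, 0.996, 0.006], [0.996, -0.084, -0.002], [-0.002, 0.007, -1.0]] 6.1333
[(0.63, array([242., 198., 296., 270.])), (0.57, array([ 52., 209.,  73., 236.])), (0.41, array([ 84., 208., 112., 243.]))]
0.84 [126. 206. 157. 236.] [ 0.6104 -0.1339  0.118 ]
0.84 [ 51. 209.  75. 237.] [ 0.6071 -0.2162  0.118 ]
0.74 [171. 201. 205. 235.] [ 0.6111 -0.0932  0.118 ]
0.69 [ 84. 209. 110. 242.] [ 0.6118 -0.1782  0.118 ]
```

View pics/r2.png

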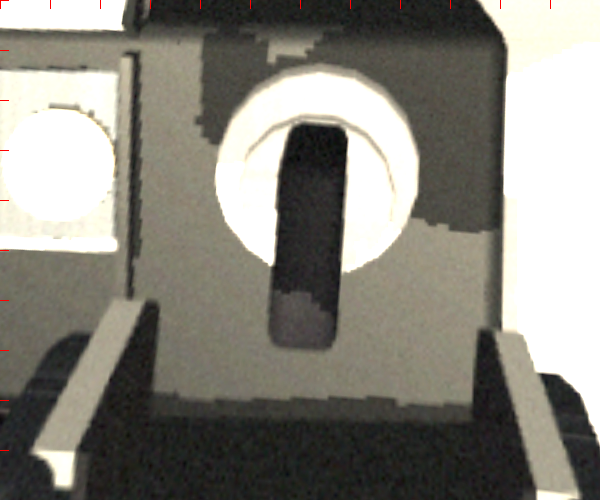

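Rectified view: bar centre at about (0.611, −0.028), yaw about −3°, so I'll shift slightly, descend and grip.

Request:
{"api": "send_rows", "payload": {
  "plan": [
    {"linear":[-0.002,0,0.012],"delta_rot":[0,0,-1.5],"fingers":0.05},
    {"linear":[0,0,0.016],"delta_rot":[0,0,0],"fingers":0.05},
    {"linear":[0,0,0.016],"delta_rot":[0,0,0],"fingers":0.05},
    {"linear":[0,0,0.012],"delta_rot":[0,0,0],"fingers":0.05},
    {"linear":[0,0,0.003],"delta_rot":[0,0,0],"fingers":0.05},
    {"linear":[0,0,0],"delta_rot":[0,0,0],"fingers":0.05}
  ]
}}

```text
clock: 6.78
position: [0.6193, -0.0274, 0.1791]
ee_rot: [0.011, 0.726, 0.687, 0.008]
contact_force: [-0.4, 0.3, -0.0]
width: 0.0501
```

Request:
{"api": "send_rows", "payload": {
  "plan": [
    {"linear":[0,0,0],"delta_rot":[0,0,0],"fingers":0.0},
    {"linear":[0,0,0],"delta_rot":[0,0,0],"fingers":0.0},
    {"linear":[0,0,0],"delta_rot":[0,0,0],"fingers":0.0},
    {"linear":[0,0,0],"delta_rot":[0,0,0],"fingers":0.0},
    {"linear":[0,0,0],"delta_rot":[0,0,0],"fingers":0.0},
    {"linear":[0,0,0],"delta_rot":[0,0,0],"fingers":0.0},
    {"linear":[0,0,0],"delta_rot":[0,0,0],"fingers":0.0},
    {"linear":[0,0,0],"delta_rot":[0,0,0],"fingers":0.0}
  ],
  "force": 50
}}

```text
clock: 7.45
position: [0.6209, -0.0293, 0.182]
ee_rot: [0.014, 0.726, 0.688, 0.008]
contact_force: [0.1, -0.8, -2.5]
width: 0.0123
```

The pose drifted by about 10 mm in x with a small tilt. I'll reopen and correct before pushing.

Request:
{"api": "send_rows", "payload": {
  "plan": [
    {"linear":[0,0,0],"delta_rot":[0,0,0],"fingers":0.05},
    {"linear":[0,0,0],"delta_rot":[0,0,0],"fingers":0.05},
    {"linear":[0,0,0],"delta_rot":[0,0,0],"fingers":0.05},
    {"linear":[0,0,0],"delta_rot":[0,0,0],"fingers":0.05}
  ]
}}

```text
clock: 7.78
position: [0.622, -0.0286, 0.1839]
ee_rot: [0.015, 0.726, 0.688, 0.01]
contact_force: [0.1, -0.1, -0.8]
width: 0.0503
```

```bash
cat >> h.py <<'E'
def to(x,y,z,yaw_deg):
    "tool-frame shift (m) and rotation vector (deg) to a level tool-down pose with tool x at yaw"
    p,r=Rt(); c,s=np.cos(np.radians(yaw_deg)),np.sin(np.radians(yaw_deg))
    g=R.from_matrix(np.array([[c,s,0],[s,-c,0],[0,0,-1.]]))
    st=manip.get_state()
    print('t',round(st['clock'],2),'p',p.round(4),'w',round(st['width'],4),'F',np.round(st['contact_force'],1),'tilt',r.as_matrix()[:,2].round(4),'yaw',np.degrees(np.arctan2(*r.as_matrix()[[1,0],0])).round(2))
    print('lin',r.inv().apply(np.array([x,y,z])-p).round(4),'rot',np.degrees((r.inv()*g).as_rotvec()).round(2))
E
python3 - <<'E'
from h import *
to(.611,-.028,.171,87)
E
```

```text
t 7.78 p [ 0.622  -0.0286  0.1839] w 0.0503 F [ 0.1 -0.1 -0.8] tilt [ 0.0347 -0.0083 -0.9994] yaw 86.9
lin [ 0.0001 -0.0114  0.0125] rot [ 2.01  0.37 -0.09]
```

Request:
{"api": "send_rows", "payload": {
  "plan": [
    {"linear":[0,-0.006,0.007],"delta_rot":[1.1,0.2,0],"fingers":0.05},
    {"linear":[0,-0.006,0.007],"delta_rot":[1.1,0.2,0],"fingers":0.05},
    {"linear":[0,-0.0003,0.0005],"delta_rot":[0.05,0,0],"fingers":0.05},
    {"linear":[0,-0.0003,0.0005],"delta_rot":[0.05,0,0],"fingers":0.05}
  ]
}}

```text
clock: 8.12
position: [0.6088, -0.0275, 0.168]
ee_rot: [-0.003, 0.726, 0.688, -0.002]
contact_force: [-0.5, 0.6, 0.1]
width: 0.05
```

Run:
```python
from h import *
to(.611,-.028,.171,87)
```

```text
t 8.12 p [ 0.6088 -0.0275  0.168 ] w 0.05 F [-0.5  0.6  0.1] tilt [-0.0075  0.002  -1.    ] yaw 86.93
lin [-0.0003  0.0022 -0.003 ] rot [-0.44 -0.09 -0.07]
```

Request:
{"api": "send_rows", "payload": {
  "plan": [
    {"linear":[0,0.0015,-0.002],"delta_rot":[-0.3,0,0],"fingers":0.05},
    {"linear":[0,0,0],"delta_rot":[0,0,0],"fingers":0.0},
    {"linear":[0,0,0],"delta_rot":[0,0,0],"fingers":0.0},
    {"linear":[0,0,0],"delta_rot":[0,0,0],"fingers":0.0},
    {"linear":[0,0,0],"delta_rot":[0,0,0],"fingers":0.0},
    {"linear":[0,0,0],"delta_rot":[0,0,0],"fingers":0.0},
    {"linear":[0,0,0],"delta_rot":[0,0,0],"fingers":0.0},
    {"linear":[0,0,0],"delta_rot":[0,0,0],"fingers":0.0}
  ],
  "force": 50
}}

```text
clock: 8.78
position: [0.61, -0.0292, 0.1697]
ee_rot: [-0.001, 0.726, 0.688, -0.002]
contact_force: [-1.1, -1.2, -0.2]
width: 0.0128
```

Run:
```python
from h import *
to(.611,-.028,.162,87)
```

```text
t 8.78 p [ 0.61   -0.0292  0.1697] w 0.0128 F [-1.1 -1.2 -0.2] tilt [-0.0033 -0.001  -1.    ] yaw 86.94
lin [0.0012 0.0009 0.0077] rot [-0.19  0.06 -0.06]
```

Request:
{"api": "send_rows", "payload": {
  "plan": [
    {"linear":[0,0,0.003],"delta_rot":[0,0,0],"fingers":0.0},
    {"linear":[0,0,0.004],"delta_rot":[0,0,0],"fingers":0.0},
    {"linear":[0,0,0.004],"delta_rot":[0,0,0],"fingers":0.0},
    {"linear":[0,0,0.003],"delta_rot":[0,0,0],"fingers":0.0}
  ]
}}

```text
clock: 9.12
position: [0.61, -0.0292, 0.1609]
ee_rot: [0.001, 0.726, 0.688, -0.001]
contact_force: [-7.1, -0.5, 25.9]
width: 0.013
```

Run:
```python
from h import *
to(.611,-.028,.161,87)
```

```text
t 9.12 p [ 0.61   -0.0292  0.1609] w 0.013 F [-7.1 -0.5 25.9] tilt [-1.0e-04 -1.8e-03 -1.0e+00] yaw 86.95
lin [ 0.0012  0.0009 -0.0001] rot [ 0.    0.1  -0.05]
```

Request:
{"api": "send_rows", "payload": {
  "plan": [
    {"linear":[0,0,0.0018],"delta_rot":[0,0,6],"fingers":0.0},
    {"linear":[0,0,0.0018],"delta_rot":[0,0,6],"fingers":0.0},
    {"linear":[0,0,0.0018],"delta_rot":[0,0,6],"fingers":0.0},
    {"linear":[0,0,0.0018],"delta_rot":[0,0,6],"fingers":0.0},
    {"linear":[0,0,0.0018],"delta_rot":[0,0,6],"fingers":0.0}
  ]
}}

```text
clock: 9.53
position: [0.6102, -0.0281, 0.1611]
ee_rot: [0.002, 0.884, 0.467, 0.003]
contact_force: [-2.9, -0.3, 10.2]
width: 0.0133
```

Run:
```python
from h import *
to(.61,-.0292,.161,10); print(np.round(manip.get_state()['moment'],2))
```

```text
t 9.53 p [ 0.6102 -0.0281  0.1611] w 0.0133 F [-2.9 -0.3 10.2] tilt [ 0.0069 -0.0015 -1.    ] yaw 55.68
lin [-0.001   0.0004  0.0001] rot [ 0.3  -0.3  45.68]
[0.08 0.62 0.05]
```

Request:
{"api": "send_rows", "payload": {
  "plan": [
    {"linear":[0,0,0.0025],"delta_rot":[0,0,6],"fingers":0.0},
    {"linear":[0,0,0.0025],"delta_rot":[0,0,6],"fingers":0.0},
    {"linear":[0,0,0.0025],"delta_rot":[0,0,6],"fingers":0.0},
    {"linear":[0,0,0.0025],"delta_rot":[0,0,6],"fingers":0.0},
    {"linear":[0,0,0.0025],"delta_rot":[0,0,6],"fingers":0.0},
    {"linear":[0,0,0.0025],"delta_rot":[0,0,6],"fingers":0.0},
    {"linear":[0,0,0.0025],"delta_rot":[0,0,5],"fingers":0.0},
    {"linear":[0,0,0.0025],"delta_rot":[0,0,4],"fingers":0.0}
  ]
}}

```text
clock: 10.2
position: [0.6112, -0.0273, 0.1611]
ee_rot: [0.003, 0.997, 0.074, 0.011]
contact_force: [-4.2, -0.2, 14.4]
width: 0.0128
```

Run:
```python
from h import *
to(.61,-.0285,.161,10); print(np.round(manip.get_state()['moment'],2))
```

```text
t 10.2 p [ 0.6112 -0.0273  0.1611] w 0.0128 F [-4.2 -0.2 14.4] tilt [ 0.0218 -0.004  -0.9998] yaw 8.45
lin [-0.0014  0.001   0.    ] rot [ 0.43 -1.19 -1.56]
[0.07 0.97 0.85]
```

At the stop (z moment 0.85 N·m while still fully down). Ease off, let it rise, then open.

Request:
{"api": "send_rows", "payload": {
  "plan": [
    {"linear":[0,0,-0.001],"delta_rot":[0,-0.4,-0.6],"fingers":0.0},
    {"linear":[0,0,-0.0015],"delta_rot":[0,-0.3,0],"fingers":0.0},
    {"linear":[0,0,-0.001],"delta_rot":[0,-0.3,0],"fingers":0.0},
    {"linear":[0,0,0],"delta_rot":[0,0,0],"fingers":0.035},
    {"linear":[0,0,0],"delta_rot":[0,0,0],"fingers":0.035},
    {"linear":[0,0,0],"delta_rot":[0,0,0],"fingers":0.035}
  ]
}}

```text
clock: 10.7
position: [0.6116, -0.0264, 0.1644]
ee_rot: [0.004, 0.997, 0.08, 0.003]
contact_force: [0.1, -0.3, -0.1]
width: 0.035
```

Run:
```python
from h import *
to(.61,-.0285,.25,10); print(np.round(manip.get_state()['moment'],2))
```

```text
t 10.7 p [ 0.6116 -0.0264  0.1644] w 0.035 F [ 0.1 -0.3 -0.1] tilt [ 0.0057 -0.0067 -1.    ] yaw 9.15
lin [-0.0016  0.0024 -0.0856] rot [ 0.44 -0.26 -0.85]
[ 0.02 -0.06  0.02]
```

Request:
{"api": "send_rows", "payload": {
  "plan": [
    {"linear":[0,0,-0.015],"delta_rot":[0,0,0],"fingers":0.035},
    {"linear":[0,0,-0.03],"delta_rot":[0,0,0],"fingers":0.035},
    {"linear":[0,0,-0.03],"delta_rot":[0,0,0],"fingers":0.035},
    {"linear":[0,0,-0.005],"delta_rot":[0,0,0],"fingers":0.05},
    {"linear":[-0.0083,-0.0271,0],"delta_rot":[0,0,0],"fingers":0.05},
    {"linear":[-0.0083,-0.0271,0],"delta_rot":[0,0,0],"fingers":0.05},
    {"linear":[-0.0083,-0.0271,0],"delta_rot":[0,0,0],"fingers":0.05},
    {"linear":[-0.0083,-0.0271,0],"delta_rot":[0,0,0],"fingers":0.05},
    {"linear":[-0.0083,-0.0271,0],"delta_rot":[0,0,0],"fingers":0.05},
    {"linear":[-0.0083,-0.0271,0],"delta_rot":[0,0,0],"fingers":0.05},
    {"linear":[-0.0083,-0.0271,0],"delta_rot":[0,0,0],"fingers":0.05},
    {"linear":[-0.0083,-0.0271,0],"delta_rot":[0,0,0],"fingers":0.05}
  ]
}}

```text
clock: 11.7
position: [0.5114, 0.1811, 0.2434]
ee_rot: [0.003, 0.997, 0.071, 0.003]
contact_force: [-0.2, 0.5, 0.2]
width: 0.0502
```

Request:
{"api": "send_rows", "payload": {
  "plan": [
    {"linear":[-0.008,-0.026,0],"delta_rot":[0,0,0],"fingers":0.05},
    {"linear":[0,0,0],"delta_rot":[0,0,-6.5],"fingers":0.05},
    {"linear":[0,0,0],"delta_rot":[0,0,-6.5],"fingers":0.05},
    {"linear":[0,0,0],"delta_rot":[0,0,-6.5],"fingers":0.05},
    {"linear":[0,0,0],"delta_rot":[0,0,-6.5],"fingers":0.05},
    {"linear":[0,0,0],"delta_rot":[0,0,-6.5],"fingers":0.05},
    {"linear":[0,0,0],"delta_rot":[0,0,-6.5],"fingers":0.05},
    {"linear":[0,0,0],"delta_rot":[0,0,-6.5],"fingers":0.05},
    {"linear":[0,0,0],"delta_rot":[0,0,-6.5],"fingers":0.05},
    {"linear":[0,0,0],"delta_rot":[0,0,0],"fingers":0.05}
  ]
}}

```text
clock: 12.53
position: [0.4918, 0.2148, 0.2401]
ee_rot: [-0.0, 0.853, 0.522, 0.0]
contact_force: [-0.1, 0.5, -0.2]
width: 0.0499
```

Run:
```python
from h import *
to(.461,.279,.2,62.5)
i=manip.camera_info('wrist');im=save('wrist','w3.png')
import pickle;pickle.dump(i,open('i3.pkl','wb'))
for q in manip.masks_of('loupe','wrist')[:3]:
    ys,xs=np.nonzero(q['pixels']); print(round(q['p'],2),np.round(q['extent']),len(xs))
    P=np.array([at_z('wrist',(u,v),.022,i) for u,v in list(zip(xs,ys))[::7]])[:,:2]
    c=P.mean(0);w,V=np.linalg.eigh(np.cov(P.T));t=(P-c)@V[:,1];print(c.round(4),'axis yaw',np.degrees(np.arctan2(V[1,1],V[0,1])).round(1),t.min().round(4),t.max().round(4))
cv2.imwrite('pics/w3.png',im[:,:,::-1])
b=save('side','d3.png')
```

```text
t 12.53 p [0.4918 0.2148 0.2401] w 0.0499 F [-0.1  0.5 -0.2] tilt [-1.0e-04  1.1e-03 -1.0e+00] yaw 62.96
lin [ 0.0432 -0.0566  0.0401] rot [-0.03 -0.06  0.46]
0.74 [ 18. 243. 224. 419.] 12453
[ 0.5616 -0.1379] axis yaw 103.2 -0.3133 0.1812
0.71 [293.  60. 337. 206.] 3233
[0.4832 0.2688] axis yaw 151.7 -0.0606 0.0901
```

View pics/w3.png

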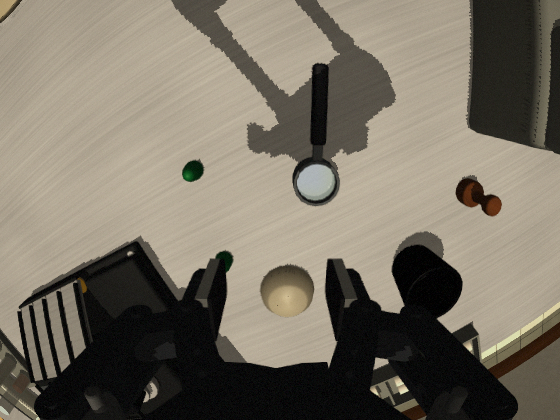

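Loupe origin at (0.5147, 0.2518), handle yaw 151.7°; the grip is at (0.462, 0.280).

Request:
{"api": "send_rows", "payload": {
  "plan": [
    {"linear":[0.011,-0.0142,0.025],"delta_rot":[0,0,0.4],"fingers":0.05},
    {"linear":[0.011,-0.0142,0.03],"delta_rot":[0,0,0.4],"fingers":0.05},
    {"linear":[0.011,-0.0142,0.03],"delta_rot":[0,0,0.4],"fingers":0.05},
    {"linear":[0.011,-0.0142,0.03],"delta_rot":[0,0,0],"fingers":0.05},
    {"linear":[0,0,0],"delta_rot":[0,0,0],"fingers":0.05},
    {"linear":[0,0,0],"delta_rot":[0,0,0],"fingers":0.05}
  ]
}}

```text
clock: 13.18
position: [0.4661, 0.2825, 0.1242]
ee_rot: [0.001, 0.864, 0.504, 0.005]
contact_force: [0.0, 0.1, 0.3]
width: 0.05
```

Run:
```python
from h import *
i=manip.camera_info('wrist');im=save('wrist','w4.png')
for q in manip.masks_of('loupe','wrist')[:3]:
    ys,xs=np.nonzero(q['pixels']); print(round(q['p'],2),np.round(q['extent']),len(xs))
    P=np.array([at_z('wrist',(u,v),.023,i) for u,v in list(zip(xs,ys))[::7]])[:,:2]
    c=P.mean(0);w,V=np.linalg.eigh(np.cov(P.T));a=V[:,1]*(-1 if V[0,1]>0 else 1);t=(P-c)@a
    h=P[t>t.max()-.075]; hc=h.mean(0); e=c+a*t.max(); V2=np.linalg.eigh(np.cov(h.T))[1][:,1]
    print(c.round(4),'yaw',np.degrees(np.arctan2(a[1],a[0])).round(1),np.degrees(np.arctan2(V2[1],V2[0])).round(1),t.min().round(4),t.max().round(4),'grip',(e-a*.066).round(4),'hc',hc.round(4))
to(.462,.2802,.029,61.7)
```

```text
0.81 [240. 121. 301. 313.] 6216
[0.4797 0.2713] yaw 151.8 151.9 -0.067 0.0864 grip [0.4618 0.2809] hc [0.4356 0.2949]
0.54 [163. 360. 181. 378.] 255
[0.5563 0.1116] yaw 130.7 130.7 -0.0159 0.0168 grip [0.5883 0.0743] hc [0.5563 0.1116]
t 13.28 p [0.4666 0.282  0.1251] w 0.0497 F [-0.1 -0.3  0.5] tilt [ 0.0114  0.0034 -0.9999] yaw 60.46
lin [-0.0047 -0.0039  0.096 ] rot [ 0.48 -0.49 -1.24]
```

Request:
{"api": "send_rows", "payload": {
  "plan": [
    {"linear":[-0.0015,-0.0015,0.015],"delta_rot":[0.2,-0.2,-0.6],"fingers":0.05},
    {"linear":[-0.0015,-0.0015,0.025],"delta_rot":[0.2,-0.2,-0.6],"fingers":0.05},
    {"linear":[-0.0015,-0.001,0.025],"delta_rot":[0,0,0],"fingers":0.05},
    {"linear":[0,0,0.012],"delta_rot":[0,0,0],"fingers":0.05},
    {"linear":[0,0,0.004],"delta_rot":[0,0,0],"fingers":0.05},
    {"linear":[0,0,0],"delta_rot":[0,0,0],"fingers":0.05}
  ]
}}

```text
clock: 13.78
position: [0.4743, 0.2799, 0.0538]
ee_rot: [0.003, 0.86, 0.509, 0.014]
contact_force: [0.2, 0.2, 0.2]
width: 0.0498
```

Run:
```python
from h import *
to(.462,.2805,.029,61.8)
```

```text
t 13.78 p [0.4743 0.2799 0.0538] w 0.0498 F [0.2 0.2 0.2] tilt [ 0.0272  0.0093 -0.9996] yaw 61.26
lin [-0.0059 -0.0116  0.0244] rot [ 1.11 -1.21 -0.55]
```

Request:
{"api": "send_rows", "payload": {
  "plan": [
    {"linear":[-0.003,-0.006,0.007],"delta_rot":[0.6,-0.6,-0.3],"fingers":0.05},
    {"linear":[-0.003,-0.006,0.007],"delta_rot":[0.6,-0.6,-0.2],"fingers":0.05},
    {"linear":[0,0,0.004],"delta_rot":[0,0,0],"fingers":0.05},
    {"linear":[0,0,0],"delta_rot":[0,0,0],"fingers":0.05}
  ]
}}

```text
clock: 14.12
position: [0.4643, 0.2809, 0.0389]
ee_rot: [-0.0, 0.859, 0.512, 0.003]
contact_force: [0.4, -0.2, -0.2]
width: 0.0497
```

Run:
```python
from h import *
to(.462,.2805,.029,61.8)
```

```text
t 14.12 p [0.4643 0.2809 0.0389] w 0.0497 F [ 0.4 -0.2 -0.2] tilt [ 0.005   0.0038 -1.    ] yaw 61.66
lin [-0.0015 -0.0019  0.0099] rot [ 0.15 -0.32 -0.14]
```

Request:
{"api": "send_rows", "payload": {
  "plan": [
    {"linear":[-0.001,-0.0015,0.005],"delta_rot":[0.2,-0.3,-0.1],"fingers":0.05},
    {"linear":[-0.0005,-0.001,0.004],"delta_rot":[0.1,-0.1,0],"fingers":0.05},
    {"linear":[0,0,0.001],"delta_rot":[0,0,0],"fingers":0.05},
    {"linear":[0,0,0],"delta_rot":[0,0,0],"fingers":0.05}
  ]
}}

```text
clock: 14.45
position: [0.4615, 0.2813, 0.0286]
ee_rot: [-0.001, 0.858, 0.514, -0.001]
contact_force: [0.9, -0.0, -0.8]
width: 0.0499
```

Run:
```python
from h import *
to(.462,.2805,.029,61.8)
```

```text
t 14.45 p [0.4615 0.2813 0.0286] w 0.0499 F [ 0.9 -0.  -0.8] tilt [-2.3e-03  3.0e-04 -1.0e+00] yaw 61.81
lin [-0.0004  0.0008 -0.0004] rot [-0.12  0.05  0.01]
```

Request:
{"api": "send_rows", "payload": {
  "plan": [
    {"linear":[0,0,0],"delta_rot":[0,0,0],"fingers":0.0},
    {"linear":[0,0,0],"delta_rot":[0,0,0],"fingers":0.0},
    {"linear":[0,0,0],"delta_rot":[0,0,0],"fingers":0.0},
    {"linear":[0,0,0],"delta_rot":[0,0,0],"fingers":0.0},
    {"linear":[0,0,0],"delta_rot":[0,0,0],"fingers":0.0},
    {"linear":[0,0,0],"delta_rot":[0,0,0],"fingers":0.0},
    {"linear":[0,0,0],"delta_rot":[0,0,0],"fingers":0.0},
    {"linear":[0,0,0],"delta_rot":[0,0,0],"fingers":0.0}
  ],
  "force": 80
}}

```text
clock: 15.12
position: [0.4615, 0.2814, 0.0287]
ee_rot: [-0.001, 0.858, 0.514, -0.001]
contact_force: [-0.3, -0.6, 0.5]
width: 0.0145
```

Run:
```python
from h import *
to(.462,.2805,.2,61.8)
```

```text
t 15.12 p [0.4615 0.2814 0.0287] w 0.0145 F [-0.3 -0.6  0.5] tilt [-2.1e-03  4.0e-04 -1.0e+00] yaw 61.81
lin [-0.0007  0.0005 -0.1713] rot [-0.12  0.04  0.01]
```

Request:
{"api": "send_rows", "payload": {
  "plan": [
    {"linear":[0,0,-0.006],"delta_rot":[0,0,0],"fingers":0.0},
    {"linear":[0,0,-0.012],"delta_rot":[0,0,0],"fingers":0.0},
    {"linear":[0,0,-0.02],"delta_rot":[0,0,0],"fingers":0.0},
    {"linear":[0,0,-0.025],"delta_rot":[0,0,0],"fingers":0.0},
    {"linear":[0,0,-0.025],"delta_rot":[0,0,0],"fingers":0.0},
    {"linear":[0,0,-0.025],"delta_rot":[0,0,0],"fingers":0.0},
    {"linear":[0,0,-0.025],"delta_rot":[0,0,0],"fingers":0.0},
    {"linear":[0,0,-0.025],"delta_rot":[0,0,0],"fingers":0.0},
    {"linear":[0,0,-0.02],"delta_rot":[0,0,0],"fingers":0.0},
    {"linear":[0,0,-0.012],"delta_rot":[0,0,0],"fingers":0.0},
    {"linear":[0,0,-0.005],"delta_rot":[0,0,0],"fingers":0.0},
    {"linear":[0,0,0],"delta_rot":[0,0,0],"fingers":0.0}
  ]
}}

```text
clock: 16.12
position: [0.4586, 0.28, 0.2394]
ee_rot: [-0.002, 0.858, 0.513, -0.005]
contact_force: [0.5, 0.3, -1.2]
width: 0.0144
```

Run:
```python
from h import *
to(.552,-.138,.235,88)
i=manip.camera_info('wrist');im=save('wrist','w5.png')
cv2.imwrite('pics/w5s.png',np.vstack([im,])[:,:,::-1])
b=save('side','d5.png')
m=cv2.hconcat([cv2.resize(im,(448,336)),cv2.resize(b[130:330,160:430],(350,259)) if 0 else cv2.resize(b[100:340,190:430],(336,336))])
cv2.imwrite('pics/c5.png',m[:,:,::-1])
```

```text
t 16.12 p [0.4586 0.28   0.2394] w 0.0144 F [ 0.5  0.3 -1.2] tilt [-0.0101 -0.0021 -0.9999] yaw 61.77
lin [-0.3241  0.28    0.0043] rot [ -0.53   0.27 -26.23]
```

View pics/c5.png

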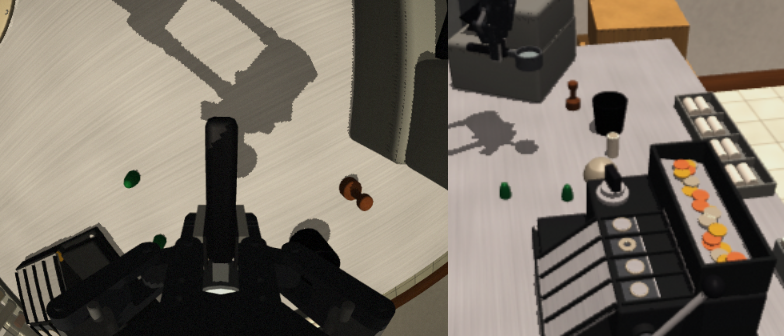

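Knob is turned across and down, the loupe hangs level, nothing on the ledge has moved. Now carry it toward the sorter, stopping short for a better fix on the coin.

Request:
{"api": "send_rows", "payload": {
  "plan": [
    {"linear":[-0.007,0.008,0],"delta_rot":[0,0,0],"fingers":0.0},
    {"linear":[-0.014,0.016,0],"delta_rot":[-0.2,0.1,0],"fingers":0.0},
    {"linear":[-0.0212,0.0239,0],"delta_rot":[-0.2,0.1,0],"fingers":0.0},
    {"linear":[-0.0212,0.0239,0],"delta_rot":[0,0,0],"fingers":0.0},
    {"linear":[-0.0212,0.0239,0],"delta_rot":[0,0,0],"fingers":0.0},
    {"linear":[-0.0212,0.0239,0],"delta_rot":[0,0,0],"fingers":0.0},
    {"linear":[-0.0212,0.0239,0],"delta_rot":[0,0,0],"fingers":0.0},
    {"linear":[-0.0212,0.0239,0],"delta_rot":[0,0,0],"fingers":0.0},
    {"linear":[-0.0212,0.0239,0],"delta_rot":[0,0,0],"fingers":0.0},
    {"linear":[-0.0212,0.0239,0],"delta_rot":[0,0,0],"fingers":0.0},
    {"linear":[-0.0212,0.0239,0],"delta_rot":[0,0,0],"fingers":0.0},
    {"linear":[-0.014,0.016,0],"delta_rot":[0,0,0],"fingers":0.0}
  ]
}}

```text
clock: 17.22
position: [0.5709, -0.0585, 0.2184]
ee_rot: [-0.007, 0.856, 0.517, -0.02]
contact_force: [0.5, -0.7, -0.8]
width: 0.0141
```

Request:
{"api": "send_rows", "payload": {
  "plan": [
    {"linear":[-0.007,0.008,0],"delta_rot":[0,0,-3],"fingers":0.0},
    {"linear":[0,0,0],"delta_rot":[0,0,-5],"fingers":0.0},
    {"linear":[0,0,0],"delta_rot":[0,0,-6],"fingers":0.0},
    {"linear":[0,0,0],"delta_rot":[0,0,-6],"fingers":0.0},
    {"linear":[0,0,0],"delta_rot":[0,0,-4],"fingers":0.0},
    {"linear":[0,0,0],"delta_rot":[0,0,-2],"fingers":0.0},
    {"linear":[0,0,0],"delta_rot":[0,0,0],"fingers":0.0}
  ]
}}

```text
clock: 17.8
position: [0.5698, -0.0831, 0.2047]
ee_rot: [-0.019, 0.713, 0.7, -0.027]
contact_force: [0.6, 0.1, -2.1]
width: 0.0142
```

Run:
```python
from h import *
to(.552,-.138,.23,88)
i=manip.camera_info('wrist');im=save('wrist','w6.png');import pickle;pickle.dump(i,open('i6.pkl','wb'))
for q in manip.find_in('holed_coin','wrist')+manip.find_in('coin_a','wrist')+manip.find_in('gate_lock','wrist'):
    e=q['extent'];print(round(q['p'],2),np.round(e),at_z('wrist',((e[0]+e[2])/2,(e[1]+e[3])/2),.118,i).round(4))
```

```text
t 17.8 p [ 0.5698 -0.0831  0.2047] w 0.0142 F [ 0.6  0.1 -2.1] tilt [-0.0652 -0.0096 -0.9978] yaw 88.98
lin [-0.0554 -0.0184 -0.0235] rot [-3.72  0.65  0.96]
0.8 [190. 271. 224. 300.] [ 0.6111 -0.1349  0.118 ]
0.92 [138. 268. 168. 299.] [ 0.6112 -0.1787  0.118 ]
0.78 [ 96. 261. 123. 290.] [ 0.6063 -0.217   0.118 ]
0.16 [253. 148. 298. 367.] [ 0.5885 -0.084   0.118 ]
0.87 [326. 269. 395. 316.] [ 0.6193 -0.0203  0.118 ]
```

View pics/w6.png

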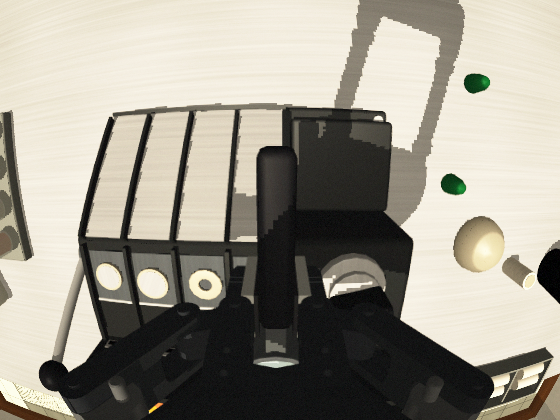

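The holed coin is confirmed at (0.611, −0.135) by three wrist measurements. Tilt has drifted by 3.7°, so I'll raise, level and go over the coin.

Request:
{"api": "send_rows", "payload": {
  "plan": [
    {"linear":[-0.002,-0.002,-0.006],"delta_rot":[-1,0.2,0.3],"fingers":0.0},
    {"linear":[-0.007,-0.003,-0.006],"delta_rot":[-1,0.2,0.3],"fingers":0.0},
    {"linear":[-0.012,-0.005,-0.003],"delta_rot":[-1,0.2,0.3],"fingers":0.0},
    {"linear":[-0.012,-0.005,0],"delta_rot":[-0.5,0.1,0],"fingers":0.0},
    {"linear":[-0.01,-0.003,0],"delta_rot":[0,0,0],"fingers":0.0},
    {"linear":[-0.004,0,0],"delta_rot":[0,0,0],"fingers":0.0},
    {"linear":[0,0,0],"delta_rot":[0,0,0],"fingers":0.0}
  ]
}}

```text
clock: 18.58
position: [0.5499, -0.1325, 0.2257]
ee_rot: [0.003, 0.72, 0.694, 0.003]
contact_force: [0.4, 0.4, -2.0]
width: 0.0146
```

Run:
```python
from h import *
to(.5503,-.1323,.185,88)
```

```text
t 18.58 p [ 0.5499 -0.1325  0.2257] w 0.0146 F [ 0.4  0.4 -2. ] tilt [ 0.0084 -0.0014 -1.    ] yaw 87.86
lin [0.0002 0.     0.0407] rot [ 0.49  0.06 -0.14]
```

Request:
{"api": "send_rows", "payload": {
  "plan": [
    {"linear":[0,0,0.005],"delta_rot":[0.2,0,0],"fingers":0.0},
    {"linear":[0,0,0.01],"delta_rot":[0.2,0,0],"fingers":0.0},
    {"linear":[0,0,0.01],"delta_rot":[0.2,0,0],"fingers":0.0},
    {"linear":[0,0,0.008],"delta_rot":[0.1,0,0],"fingers":0.0},
    {"linear":[0,0,0.003],"delta_rot":[0,0,0],"fingers":0.0},
    {"linear":[0,0,0],"delta_rot":[0,0,0],"fingers":0.0}
  ]
}}

```text
clock: 19.08
position: [0.5504, -0.1311, 0.185]
ee_rot: [-0.002, 0.72, 0.694, -0.002]
contact_force: [0.3, -1.0, -1.5]
width: 0.0143
```

Run:
```python
from h import *
to(.5503,-.1323,.167,88)
b=save('side','d7.png')
for q in manip.find_in('holed_coin','side')[:2]+manip.find_in('loupe','side')[:2]: print(round(q['p'],2),np.round(q['extent'],1))
# predicted barrel top rim/ coin in side view
p,r=Rt(); o=p+r.apply([-.0006,.0607,.0287])
a=np.linspace(0,2*np.pi,60)
ring=lambda z,R0:np.array([o+r.apply([R0*np.cos(t),R0*np.sin(t),-z]) for t in a])
c=cv2.resize(b[190:340,230:410],None,fx=4,fy=4,interpolation=cv2.INTER_CUBIC).copy()
def dr(P,col): cv2.polylines(c,[((proj('side',P)-[230,190])*4+2).astype(np.int32)],False,col,1)
dr(ring(0,.025),(255,0,0));dr(ring(.028,.025),(0,255,0))
dr(np.array([[.611+.013*np.cos(t),-.135+.013*np.sin(t),.118] for t in a]),(255,255,0))
cv2.imwrite('pics/c7.png',c[:,:,::-1])
```

```text
t 19.08 p [ 0.5504 -0.1311  0.185 ] w 0.0143 F [ 0.3 -1.  -1.5] tilt [-0.0059  0.0011 -1.    ] yaw 87.89
lin [-0.0013  0.      0.018 ] rot [-0.34 -0.05 -0.11]
0.56 [307.9 195.4 309.9 216. ]
0.7 [272.6 230.5 279.7 243.5]
0.65 [254.9 236.2 330.9 266.7]
```

View pics/c7.png

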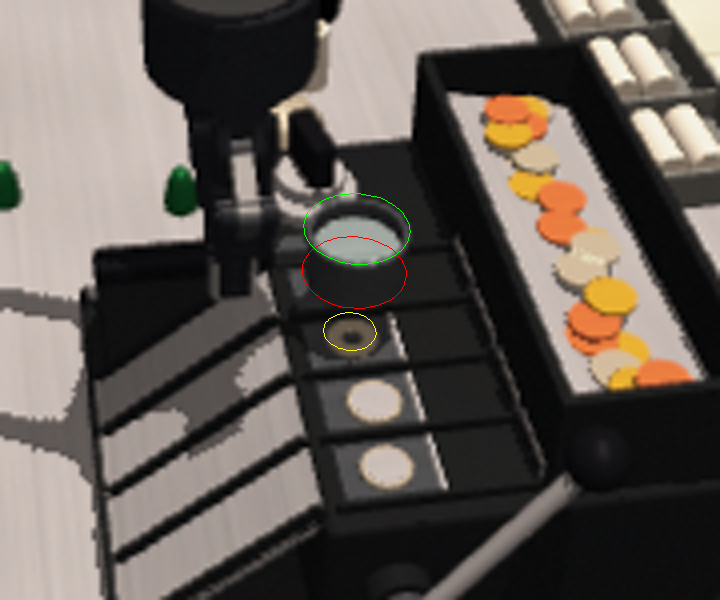

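The predicted barrel rims (red/green) match the picture. The coin lies right under it, perhaps 1–2 mm further right than assumed. Final lowering.

Request:
{"api": "send_rows", "payload": {
  "plan": [
    {"linear":[-0.001,0,0.004],"delta_rot":[-0.1,0,-0.1],"fingers":0.0},
    {"linear":[-0.001,0,0.006],"delta_rot":[0,0,0],"fingers":0.0},
    {"linear":[0,0,0.005],"delta_rot":[0,0,0],"fingers":0.0},
    {"linear":[0,0,0.002],"delta_rot":[0,0,0],"fingers":0.0},
    {"linear":[0,0,0],"delta_rot":[0,0,0],"fingers":0.0}
  ]
}}

```text
clock: 19.65
position: [0.552, -0.134, 0.1693]
ee_rot: [0.001, 0.719, 0.695, 0.0]
contact_force: [0.4, 0.5, -1.1]
width: 0.0139
```

Run:
```python
from h import *
to(.5503,-.1335,.1665,88)
```

```text
t 19.65 p [ 0.552  -0.134   0.1693] w 0.0139 F [ 0.4  0.5 -1.1] tilt [ 0.0018 -0.0013 -1.    ] yaw 88.01
lin [ 0.0004 -0.0017  0.0028] rot [0.1  0.07 0.01]
```

Request:
{"api": "send_rows", "payload": {
  "plan": [
    {"linear":[0,-0.0015,0.0025],"delta_rot":[0.1,0,0],"fingers":0.0},
    {"linear":[0,0,0],"delta_rot":[0,0,0],"fingers":0.0},
    {"linear":[0,0,0],"delta_rot":[0,0,0],"fingers":0.0}
  ]
}}

```text
clock: 19.9
position: [0.5503, -0.134, 0.1664]
ee_rot: [0.0, 0.719, 0.695, -0.001]
contact_force: [0.5, -0.7, -0.9]
width: 0.0143
```

Run:
```python
from h import *
to(.5503,-.1335,.1665,88)
b=save('side','d8.png');s=save('scene','s8.png')
for k in range(3): manip.get_image('wrist')
to(.5503,-.1335,.1665,88);print(np.abs(manip.get_state()['qd']).max())
p,r=Rt(); o=p+r.apply([-.0006,.0607,.0287]);print('loupe origin',o)
a=np.linspace(0,2*np.pi,60)
ring=lambda z,R0:np.array([o+r.apply([R0*np.cos(t),R0*np.sin(t),-z]) for t in a])
c=cv2.resize(b[200:300,255:355],(480,480),interpolation=cv2.INTER_CUBIC).copy()
for P,col in ((ring(0,.025),(255,0,0)),(ring(.028,.025),(0,255,0))): cv2.polylines(c,[((proj('side',P)-[255,200])*4.8+2.4).astype(np.int32)],False,col,1)
s2=cv2.resize(s[170:310,110:430],(320*1,140)) 
s2=cv2.resize(s[185:245,130:260],(320,148)); s3=cv2.resize(s[200:300,280:430],(320,213))
col=np.vstack([s2,s3,np.zeros((480-148-213,320,3),np.uint8)])
cv2.imwrite('pics/c8.png',np.hstack([c,col])[:,:,::-1])
```

```text
t 19.9 p [ 0.5503 -0.134   0.1664] w 0.0143 F [ 0.5 -0.7 -0.9] tilt [-3.0e-04 -1.1e-03 -1.0e+00] yaw 87.99
lin [ 0.0005 -0.     -0.0001] rot [-0.02  0.06 -0.01]
t 20.15 p [ 0.5504 -0.134   0.1666] w 0.0148 F [-0.4  0.4 -1.9] tilt [-2.0e-04 -1.2e-03 -1.0e+00] yaw 88.0
lin [ 0.0005 -0.0001  0.0001] rot [-0.01  0.07 -0.  ]
0.0016483700387636034
loupe origin [ 0.6110087  -0.13676158  0.13789238]
```

View pics/c8.png

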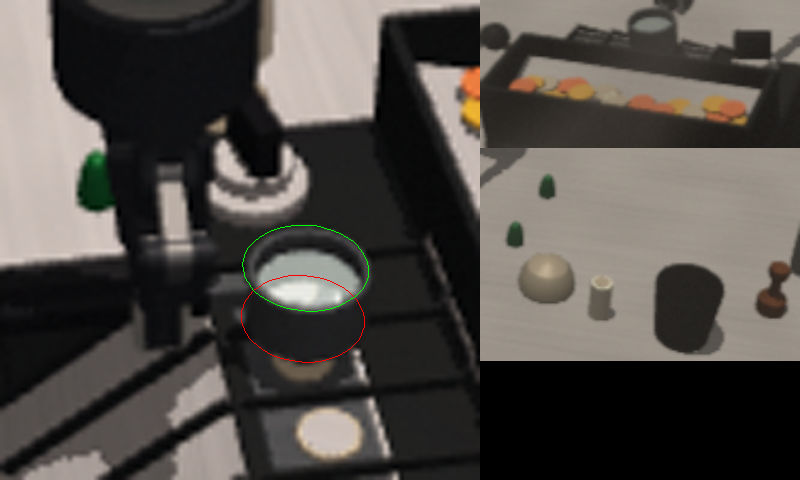

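The picture shows the loupe level over the holed coin. The knob is still turned and everything else is standing where it was. The arm is still (0.002 rad/s), so I'm handing in.

```bash
python3 -c "
from rig import manip
print(manip.sign_off())"
```

```text
the job is handed in; nothing more can be done
None
```

I locked the gates and handed in with the loupe held still and level over the holed coin, at about 20 s on the robot's clock.

- **Lock:** I pushed the knob fully down (8.8 mm) and turned it clockwise until it hit its stop, at about 0.85 N·m. It rose 3.3 mm before I let go, and later pictures show the bar still turned across. The locked state was not read directly. My first grip on the knob was about 10 mm off, so I opened and regripped before pushing.
- **Loupe position:** its origin works out at (0.611, −0.137, 0.138), tilted under 0.1° by the tool pose. That puts the underside about 2 cm above the coin, assuming the coin's top is at 0.118 m. The joints were nearly still, at 0.002 rad/s.
- **Contacts:** the force at the tool matched the loupe's weight alone, so there was no sign of touching the coins or sorter. In the last pictures the ledge objects are standing where they were, and the lever looks unmoved.
- **Disagreement:** the wrist camera put the coin at y −0.135, while the side camera put it nearer −0.1375. I centred between the two, well inside the lens's roughly 8 mm margin. The view through the lens itself was not checked.
- **Tilt on the way:** the tool tilted 3.7° and sank about 3.5 cm while carrying the loupe to the sorter. I corrected both before lowering it.

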